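Hang two slotted weights on a spring balance, slots staggered

TASK

Lift the two slotted weights out of the blue rack and hang them on the spring balance's hanger: the steel one first, flat on the pan, then the brass one flat on top of the steel one. Slide each fully home so that the hanger's stem stands at its centre, turn their slots a good quarter turn or more apart so that neither can slide off, and let go of them. Do not disturb the hex key lying in front of the rack.

Things in the scene. Friction and masses are not known exactly. Their poses are not given: they have to be found in the camera images.
- steel_weight: Silvery steel slotted weight, 0.35 kg. Origin: centre of underside, z up. z 0 to 10 mm: round hub, 36 mm across. z 10 to 22: flange, a 72 mm disc with two flats 52 mm apart facing +y and -y (x -25 to 25): grip across these, behind the centre (x<0), fingertips at most 6 mm below the flange. A 14 mm slot through all runs from the rim at +x past the centre to x = -7. Starts in either rack cup.
- brass_weight: Yellow brass slotted weight; shape, size, frame and mass as the steel one; it starts in the rack's other cup. Both start with their slots (+x) pointing away from the robot, within about 45 degrees.
- steel_weight_mouth (a point): Mouth of the steel weight's slot: on its rim, 36 mm from its centre along its +x, 16 mm above its underside.
- brass_weight_mouth (a point): Mouth of the brass weight's slot, same place on the brass weight.
- pan (a point): Centre of the top of the hanger's pan (dark disc 40 mm across, 6 thick, about 90 mm above the table). Here an 8 mm stem rises 142 mm to a yellow barrel (28 mm across): weights go on from the side, slot first, then down. A vertical tool would strike the stem: lean it 25 to 45 degrees towards the weight's closed side. The pan sinks about 4 mm per weight (800 N/m), at most 30 mm.
- stand: Fixed stand of the spring balance; origin on the table below the stem. Grey base plate 12 mm high, x -50 to +165 mm, y -60 to +60 mm; post 16 mm thick, 340 mm high at x = +135 mm (behind the stem); a bar 315 mm up joins it to the barrel. Approach from its -x half.
- rack: Fixed blue bar 75 x 190 x 10 mm, origin at the centre of its underside, with two black cups at its y = -55 and +55 mm: rims 47 mm outside, 40 mm inside, 26 mm above the table, inner floors at 20 mm. The weights' hubs sit 6 mm deep in them: lift straight up. A green vice (fixed, about 80 mm tall) stands to the right of the rack.
- hex_key: Dark steel hex key, 30 x 104 x 8 mm, lying loose in front of the rack. Origin: near the centre of its underside.
Not all that is in view belongs to the job. Of the things that look like the steel_weight, the middle-sized one is meant.

How it is judged:
By the outcome, as a careful person would: the job done as asked, in the order asked, and still so for the second after the job is handed in, with the robot touching nothing.
It also fails if it takes over 69 s, if anything falls off the work surface, if the arm or the gripper's body presses on something with over 40 N, if the wrist force passes 120 N, or if a joint passes its speed limit or range.

ROBOT

A 6-joint arm with a two-finger parallel gripper is mounted at the origin on a cart in front of the work surface, level with it; the furniture and walls round the work are solid. World frame = base frame: x ahead of the robot, y to its left, z up, the work surface at z = 0. Lengths are in m, angles in rad, forces in N, time in s.
With the tool pointing down it reaches from about 0.3 to 0.825 m from the base axis. Payload 5.4 kg.
Tool frame: the origin (TCP) lies between the finger pads; the fingertips stand 22 mm ahead of it and the grasp point (between the pads) lies 3 mm ahead of it; z points along the fingers, y is the line along which they close (so a half turn about z gives the same grasp; the last joint's range is limited). The gripper opens to 92 mm and grips with 3 to 60 N. Pads are 20 mm wide; open, the fingers measure 128 mm over their backs; the gripper's body (75 mm by 189 mm) begins 69 mm behind the grasp point.
Start: joints at [1.125, 0.158, 1.597, -0, 1.386, -0.21], TCP at [0.134, 0.559, 0.237] pointing down, gripper open.
Joint ranges: [-2.91, 2.91], [-0.94, 2.29], [0.18, 2.7], [-1.29, 4.43], [0.17, 2.64], [-3, 3]. Speed limits (rad/s): [2.57, 2.57, 3.14, 3.14, 3.14, 3.14].

INTERFACE

Orientations are given as a unit quaternion [x, y, z, w].
In Python, from plant import * gives the robot as it stands.
- The arm moves only by the shell command python3 -m crank 'ROWS' [FORCE]. ROWS is JSON, a list of rows, each a list of 7 numbers: the opening, from 0 (shut) to 1 (fully open), then the shift along the world's x, y, z in mm, then the turn, a rotation vector about the world's x, y, z in degrees. In form: [[claw, x, y, z, wx, wy, wz], ...]. A call has 1 to 8 rows; each row shifts and turns the commanded pose from where the row before left it; what a row does not reach is not made up. A row lasts 1/12 s, in which the tool goes at most 41.7 mm and 7.16 degrees, less where a joint would pass 70% of its speed; a pose out of reach is approached as far as the arm can. A call is refused whole if a number of a shift passes 41.7 or a number of a turn 7.16, either way. A call with a gripper value outside its range is refused whole. The fingers move at their own pace and stop on an object; FORCE is the grip in N (left out, the last holds). Time passes only in rows, so rows that do not move let the fingers close. It gives the time, the measured TCP pose, the force, the opening and the grip force at its end, in the units of the state.
- state(): the state, without advancing time (a new reading comes with each control period).
- snapshot(name): name is "scene" or "top" or "wrist"; returns a dict with "img" (400x640x3 uint8, red, green, blue), "fx", "fy", "cx", "cy" (pixels), "rvec" (rotation vector, rad) and "tvec" (3), from world to camera coordinates, as OpenCV has them. Camera axes: x right, y down, z forward; pixel columns grow to the right and rows downward; lengths in m; the calibration is good to about 2 mm. A picture is of the moment at which its call begins. There is no depth.
- sign_off(): hands the job in; it is judged then, once.
Trained networks look in a picture, given as the dict that the camera call returned (one of the last four; its "shot" number tells which), for a name from the list of things; names that differ only in an ending like _2 or _b are one class to them, and where a whole thing is asked for, a point or a joint stands for the part that bears it (a point fixed in the world has none). Each returns a list of dicts, best first, with "confidence" (0 to 1); they miss things now and then, are a little off and sometimes report something else, mostly with a low value. They report only what shows in the picture. A call takes as long as a camera call. They do not tell look-alikes from the thing itself.
- trace(picture, label): "region" (400x640 bool, what is visible of it) and "xy" ([column, row] in pixels, amid what is visible of it).
The state is a dict: "clock": time; "joints": joint angles; "qvel": joint speeds; "effort": joint torques, N m; "ee_pos": TCP position; "orientation": TCP orientation; "ft_force": force on the tool from outside, world axes, zero at the start; "torque": the same for the moment, N m; "gripper_width": finger opening in m; "grasp_force": force on a finger pad.
Only numpy, scipy, OpenCV 4.12 (cv2) and the standard library are available. Lean on these libraries where they do the work, as an engineer would, in place of code of your own. Each camera call takes 0.05 s, during which the arm holds its last target. There are 200 camera calls.

## Working session

There is one attempt and no reset: what is moved stays moved. The work goes in short steps, Python scripts to look and compute and a shell command to move; the robot and the scene stay as the last step left them, time stands still between calls to the robot, and variables do not carry over. Pictures are saved under pics/ and viewed, at most 10 in all, crops included, and the job is handed in when it is done.

```bash
ls; mkdir -p pics; python3 - <<'E'
from plant import *
import cv2,numpy as np
s=state();print(s)
for n in("scene","top"):
    p=snapshot(n);cv2.imwrite(f"pics/{n}0.png",p["img"][:,:,::-1]);print(n,p["fx"],p["fy"],p["cx"],p["cy"],p["rvec"],p["tvec"])
    for l in("steel_weight","brass_weight","steel_weight_mouth","brass_weight_mouth","pan","stand","rack","hex_key"):
        print(l,[(round(d["confidence"],2),np.round(d["xy"],1).tolist(),int(d["region"].sum())) for d in trace(p,l)])
E
```

```text
pics
{'clock': 0.0, 'joints': array([ 1.12489426e+00,  1.59060842e-01,  1.59820710e+00, -3.61641820e-05,
        1.38619383e+00, -2.10125504e-01]), 'qvel': array([-0.00122951,  0.0009111 , -0.00126948, -0.00069318, -0.0016004 ,
        0.00204026]), 'effort': array([ 2.13724299e-03, -3.85585606e+01, -3.22099757e+01,  7.02606188e-02,
        3.82021687e-02, -1.19611627e-04]), 'ee_pos': array([0.13410877, 0.55854601, 0.23562485]), 'orientation': array([ 1.17612048e-01,  9.93059179e-01, -8.90458146e-04, -2.84256624e-04]), 'ft_force': array([-0.35042783, -0.3083983 , -0.78480932]), 'torque': array([-0.00724651, -0.03619532, -0.04442901]), 'grasp_force': 0.0, 'gripper_width': 0.09181253051342317}
scene 413.07918640293326 413.07918640293326 322.4350265475287 195.44766414331235 [ 0.75373738 -2.63136984  1.06828533] [0.49730464 0.30479083 0.88363882]
steel_weight [(0.77, [332.3, 133.8], 421), (0.71, [327.1, 201.3], 417), (0.46, [363.9, 219.0], 179)]
brass_weight []
steel_weight_mouth [(0.93, [328.0, 203.7], 404), (0.63, [330.5, 134.3], 431), (0.5, [364.3, 222.2], 162)]
brass_weight_mouth [(0.88, [299.7, 226.4], 447)]
pan [(0.6, [261.1, 276.2], 360)]
stand []
rack [(0.8, [312.7, 224.1], 990)]
hex_key [(0.56, [359.3, 239.6], 44)]
top 454.1924352873454 454.1924352873454 325.57798724650655 193.66547142434075 [ 2.15870576 -2.18494445  0.08827996] [-0.00589607  0.60176165  1.05941701]
steel_weight [(0.98, [343.8, 196.9], 516), (0.85, [455.4, 129.9], 935), (0.48, [346.4, 235.2], 241)]
brass_weight [(0.62, [294.6, 186.7], 532), (0.48, [347.7, 193.6], 492)]
steel_weight_mouth [(0.91, [349.0, 193.8], 559), (0.68, [348.6, 237.7], 244), (0.59, [454.3, 131.3], 940)]
brass_weight_mouth [(0.63, [296.1, 191.6], 494)]
pan [(0.61, [206.7, 199.4], 251)]
stand [(0.72, [210.0, 172.8], 5780)]
rack [(0.61, [319.1, 190.6], 1528)]
hex_key [(0.65, [308.1, 251.8], 181)]
```

```bash
python3 - <<'E'
import cv2,numpy as np
a=cv2.imread("pics/scene0.png")[90:330,200:440];b=cv2.imread("pics/top0.png")[80:300,150:500]
cv2.imwrite("pics/s1.png",cv2.resize(a,(600,600),interpolation=2));cv2.imwrite("pics/t1.png",cv2.resize(b,(800,503),interpolation=2))
E
```

```text
(no output)
```

View pics/s1.png

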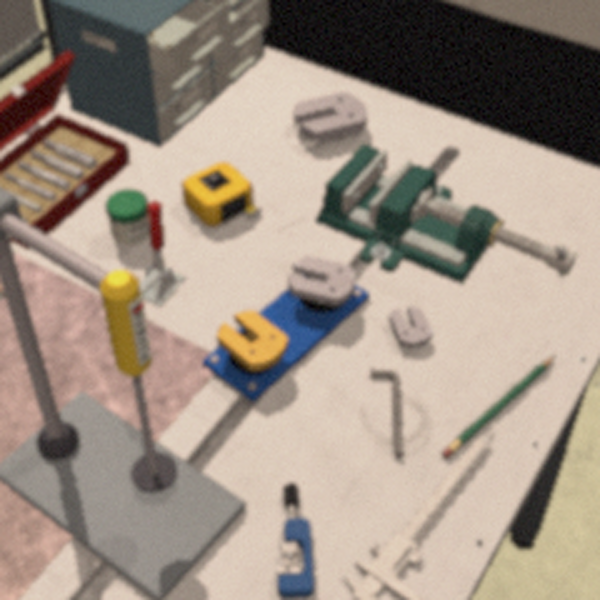

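View pics/t1.png

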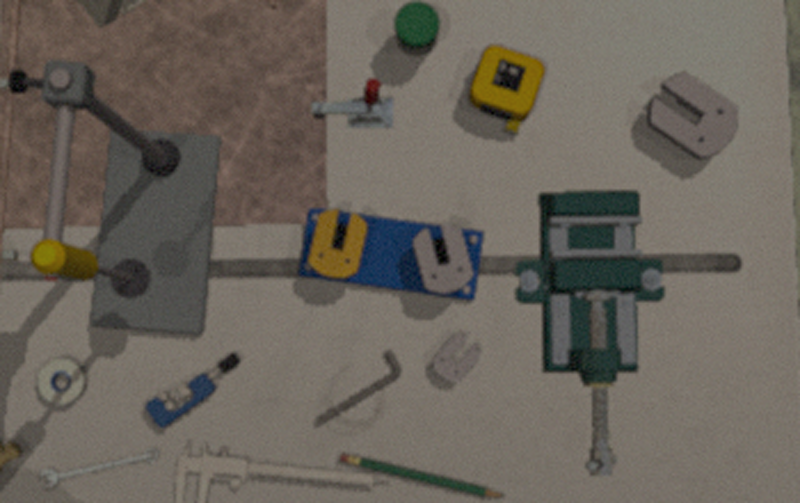

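The middle-sized steel weight is in the rack's right cup (top pixel about 345,195). The brass one is in the left cup (296,190). The pan is near (207,199), and its post stands behind it. The other two steel look-alikes lie off the rack.

```bash
cat > h.py <<'E'
from plant import *
import cv2,numpy as np
from scipy.optimize import minimize,least_squares
from scipy.spatial.transform import Rotation as R
def proj(p,X):
    K=np.array([[p["fx"],0,p["cx"]],[0,p["fy"],p["cy"]],[0,0,1.]])
    return cv2.projectPoints(np.asarray(X,float).reshape(-1,1,3),np.asarray(p["rvec"],float),np.asarray(p["tvec"],float),K,None)[0].reshape(-1,2)
def tri(obs):
    f=lambda X:np.concatenate([proj(p,X)[0]-xy for p,xy in obs])
    r=least_squares(f,[.5,.1,.05]);return r.x,np.abs(r.fun).max()
def onz(p,xy,z):
    return least_squares(lambda q:proj(p,[q[0],q[1],z])[0]-xy,[.5,.1]).x
a=np.linspace(-np.pi,np.pi,73)
def outline(): # flange contour with slot (top-view polygon, mm)
    pts=[(36*np.cos(t),np.clip(36*np.sin(t),-26,26)) for t in a]
    pts=[q for q in pts if not(q[0]>0 and abs(q[1])<7)]
    up=[q for q in pts if q[1]>=0];dn=[q for q in pts if q[1]<0]
    # counterclockwise from slot top lip around back to lower lip, then slot
    xm=35.3;arc=[(-7*np.cos(t),7*np.sin(t)) for t in np.linspace(-np.pi/2,np.pi/2,9)]
    return np.array([(xm,7)]+up+dn+[(xm,-7)]+arc)
OUT=outline()
def solid(p,pose,S=4):
    x,y,z,w=pose;c,s=np.cos(w),np.sin(w)
    m=np.zeros((400*S,640*S),np.uint8)
    XY=(OUT@np.array([[c,s],[-s,c]]))/1000+[x,y]
    for h in np.linspace(.010,.022,5):
        q=proj(p,np.c_[XY,np.full(len(XY),z+h)])
        cv2.fillPoly(m,[np.round(q*S+S/2-.5).astype(np.int32)],255)
    return cv2.resize(m,(640,400),interpolation=cv2.INTER_AREA)/255.
def fit(views,pose,fixz=None):
    def cost(v):
        q=[v[0]/1e3,v[1]/1e3,fixz if fixz is not None else v[3]/1e3,np.radians(v[2])]
        return sum(np.abs(solid(p,q)-m).sum()/m.sum() for p,m in views)
    v0=[pose[0]*1e3,pose[1]*1e3,np.degrees(pose[3])]+([] if fixz is not None else [pose[2]*1e3])
    sim=np.array([v0]+[[v0[j]+(d if i==j else 0) for j in range(len(v0))] for i,d in enumerate([6,6,12,6][:len(v0)])])
    r=minimize(cost,v0,method="Nelder-Mead",options=dict(initial_simplex=sim,xatol=.05,fatol=1e-4,maxiter=200))
    return r.x,r.fun
def best(p,l,near):
    d=[d for d in trace(p,l)]
    return min(d,key=lambda d:np.hypot(*(np.array(d["xy"])-near))) if d else None
E
python3 - <<'E'
from h import *
t=snapshot("top");s=snapshot("scene")
def two(l,a,b):
    A=best(t,l,a);B=best(s,l,b);return A,B
for l,l2,a,b in(("steel_weight","steel_weight_mouth",(345,195),(328,203)),("brass_weight","brass_weight_mouth",(295,190),(300,226))):
    A=best(t,l,a) or best(t,l2,a);B=best(s,l,b) or best(s,l2,b)
    X,e=tri([(t,A["xy"]),(s,B["xy"])]);print(l,X,e)
    for y0 in(-20,20): print(fit([(t,A["region"].astype(float)),(s,B["region"].astype(float))],[X[0],X[1],.02,np.radians(y0)]))
for l,a,b in(("pan",(207,199),(261,276)),("rack",(319,190),(312,224)),("hex_key",(308,252),(359,239))):
    A,B=two(l,a,b)
    if A and B: print(l,tri([(t,A["xy"]),(s,B["xy"])]))
# stand: stem foot/post foot/barrel by eye from crops
cr=lambda q:np.array(q)*350/800+[150,80]; cs=lambda q:np.array(q)*.4+[200,90]
print("pan eye",tri([(t,cr((130,278))),(s,cs((154,473)))]))
print("barrel top",tri([(t,cr((48,258))),(s,cs((119,278)))]))
print("postfoot",tri([(t,cr((160,157))),(s,cs((58,440)))]))
print("base corners z12",[onz(t,cr(q),.012) for q in((109,134),(218,137),(203,334),(92,325))])
print("vice z80",[onz(t,cr(q),.08) for q in((540,192),(540,370),(515,275),(640,192))])
print("hex z4",[onz(t,cr(q),.004) for q in((318,425),(392,352),(398,375))])
print("rack corners z10",[onz(t,cr(q),.01) for q in((310,207),(484,232),(474,299),(300,276))])
E
```

```text
steel_weight [ 0.60466251 -0.0598813   0.0333838 ] 2.011602010492993
(array([602.76964289, -55.41317243,  14.55605799,  20.38187637]), np.float64(0.18162160168720826))
(array([602.69559545, -55.06307834,  15.30082984,  20.96460728]), np.float64(0.1855563305691183))
brass_weight [0.61560613 0.05464644 0.03669065] 0.47388308087090536
(array([619.28987297,  52.80935778, -10.77160406,  18.15951957]), np.float64(0.22390920396760117))
(array([619.19998338,  53.05085007, -10.87349442,  18.43742681]), np.float64(0.22329987123336045))
pan (array([0.58544936, 0.25586071, 0.08728464]), np.float64(0.4257083552215022))
rack (array([0.61359578, 0.00306521, 0.00375242]), np.float64(0.14960808931510883))
hex_key (array([ 0.55006286,  0.02528743, -0.0613741 ]), np.float64(30.69610755390181))
pan eye (array([0.58120288, 0.25512785, 0.08503188]), np.float64(0.22782221898603439))
barrel top (array([0.58033062, 0.25316327, 0.3265347 ]), np.float64(0.5271705111678955))
postfoot (array([0.71545078, 0.24309342, 0.01568517]), np.float64(0.32406788685744914))
base corners z12 [array([0.74266449, 0.29958299]), array([0.73780701, 0.18222304]), array([0.52695415, 0.19722372]), array([0.53784345, 0.31484339])]
vice z80 [array([ 0.66320406, -0.15298446]), array([ 0.48627647, -0.14880975]), array([ 0.58033603, -0.12623394]), array([ 0.66190355, -0.25274354])]
hex z4 [array([0.42996478, 0.07688208]), array([ 0.50569911, -0.0019644 ]), array([ 0.48138848, -0.00804835])]
rack corners z10 [array([0.66100793, 0.08385456]), array([ 0.63177422, -0.10139053]), array([ 0.5605511 , -0.08947296]), array([0.58723197, 0.09476725])]
```

```bash
cat >> h.py <<'E'
TH=np.radians(28)
def tool(yaw,th=TH):
    h=np.array([np.cos(yaw),np.sin(yaw),0]);z=np.sin(th)*h+[0,0,-np.cos(th)]
    y=np.array([-h[1],h[0],0]);return R.from_matrix(np.c_[np.cross(y,z),y,z]),h,z
def target(w,yaw,off=-.015,zo=.0265):  # TCP for gripping a weight whose underside centre is w
    r,h,z=tool(yaw);return np.asarray(w)+off*h+[0,0,zo]-.003*z,r
def go(T,r):
    s=state();d=(T-s["ee_pos"])*1e3;rv=np.degrees((r*R.from_quat(s["orientation"]).inv()).as_rotvec())
    print("shift",np.round(d,1),"turn",np.round(rv,2),"rows>=",np.ceil(max(np.abs(d).max()/41.7,np.linalg.norm(d)/41.7,np.linalg.norm(rv)/7.16)))
E
python3 - <<'E'
from h import *
T,r=target([.6026,-.0554,.0202],np.radians(15));print(T)
go(T+[-.06,0,.12],r)
E
```

```text
[ 0.58675069 -0.05964681  0.04934884]
shift [ 392.4 -618.7  -67.2] turn [  0.37 -28.28  27.94] rows>= 18.0
```

```bash
A='[[1,19.6,-30.9,-3.4,0,-1.4,1.4],[1,19.6,-30.9,-3.4,0,-1.4,1.4],[1,19.6,-30.9,-3.4,0,-1.4,1.4],[1,19.6,-30.9,-3.4,0,-1.4,1.4],[1,19.6,-30.9,-3.4,0,-1.4,1.4],[1,19.6,-30.9,-3.4,0,-1.4,1.4],[1,19.6,-30.9,-3.4,0,-1.4,1.4]]'
python3 -m crank '[[1,19.6,-30.9,-3.4,0,-1.4,1.4],[1,19.6,-30.9,-3.4,0,-1.4,1.4],[1,19.6,-30.9,-3.4,0,-1.4,1.4],[1,19.6,-30.9,-3.4,0,-1.4,1.4],[1,19.6,-30.9,-3.4,0,-1.4,1.4],[1,19.6,-30.9,-3.4,0,-1.4,1.4],[1,19.6,-30.9,-3.4,0,-1.4,1.4]]'
python3 -m crank '[[1,19.6,-30.9,-3.4,0,-1.4,1.4],[1,19.6,-30.9,-3.4,0,-1.4,1.4],[1,19.6,-30.9,-3.4,0,-1.4,1.4],[1,19.6,-30.9,-3.4,0,-1.4,1.4],[1,19.6,-30.9,-3.4,0,-1.4,1.4],[1,19.6,-30.9,-3.4,0,-1.4,1.4],[1,19.6,-30.9,-3.4,0,-1.4,1.4]]'
python3 -m crank '[[1,19.6,-30.9,-3.4,0,-1.4,1.4],[1,19.6,-30.9,-3.4,0,-1.4,1.4],[1,19.6,-30.9,-3.4,0,-1.4,1.4],[1,19.6,-30.9,-3.4,0,-1.4,1.4],[1,19.6,-30.9,-3.4,0,-1.4,1.4],[1,19.6,-30.9,-3.4,0,-1.4,1.4],[1,0,0,0,0,0,0],[1,0,0,0,0,0,0]]'
python3 - <<'E'
from h import *
print(state()["joints"],state()["ee_pos"])
p=snapshot("wrist");cv2.imwrite("pics/w1.png",p["img"][:,:,::-1])
for l in("steel_weight","steel_weight_mouth","brass_weight","brass_weight_mouth"):
    print(l,[(round(d["confidence"],2),np.round(d["xy"],1).tolist(),int(d["region"].sum())) for d in trace(p,l)])
print(p["rvec"],p["tvec"],p["fx"])
T,r=target([.6026,-.0554,.0202],np.radians(15));go(T+[-.06,0,.12],r)
E
```

```text
clock: 2.08
ee_pos: [0.2721, 0.3414, 0.2127]
orientation: [0.031, 0.996, 0.01, 0.086]
ft_force: [1.1, -0.3, 0.6]
gripper_width: 0.0918
grasp_force: 0.0
clock: 2.67
ee_pos: [0.4095, 0.1249, 0.1894]
orientation: [-0.055, 0.984, 0.02, 0.17]
ft_force: [1.1, -0.1, -0.3]
gripper_width: 0.0918
grasp_force: 0.0
clock: 3.33
ee_pos: [0.5263, -0.0604, 0.1681]
orientation: [-0.125, 0.963, 0.028, 0.237]
ft_force: [-0.3, 0.3, 0.0]
gripper_width: 0.0921
grasp_force: 0.0
[-0.53976898 -0.20170258  2.16358792  0.44254584  0.87629951 -2.6036543 ] [ 0.52630979 -0.06043541  0.16805718]
steel_weight [(0.97, [308.4, 192.7], 2489), (0.76, [66.0, 229.4], 3609), (0.71, [331.9, 83.2], 2232)]
steel_weight_mouth [(0.95, [326.9, 82.6], 2340), (0.81, [64.8, 228.3], 3671), (0.73, [307.8, 186.3], 2527)]
brass_weight [(0.58, [398.6, 220.5], 1878)]
brass_weight_mouth [(0.84, [396.6, 221.6], 1811)]
[-1.57463065 -2.04918679 -0.77878451] [ 0.19313383 -0.44925156 -0.04293701] 305.77016181430173
shift [ 0.7 -2.1  0.4] turn [ 0.44 -0.16 -0.07] rows>= 1.0
```

View pics/w1.png

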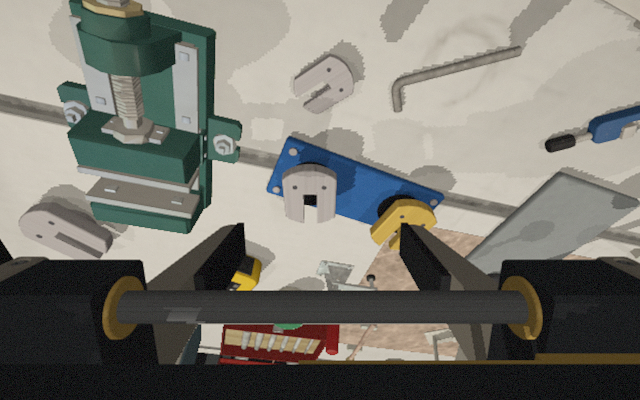

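The wrist view shows the steel weight at (308,193), the brass at (398,221), the vice on the left, and the hex key at the top (455,75). Joint 6 is close to its limit here, so I'll check the camera side and consider flipping the grip.

```bash
python3 - <<'E'
from h import *
p=snapshot("wrist");s=state()
Rc=cv2.Rodrigues(np.asarray(p["rvec"],float))[0];C=-Rc.T@p["tvec"]
Rt=R.from_quat(s["orientation"]).as_matrix();print("cam in tool",Rt.T@(C-s["ee_pos"]),"axes",np.round(Rt.T@Rc.T,2))
t=snapshot("top");sc=snapshot("scene")
for l,n in(("steel",(308,190)),("brass",(397,221))):
    A=best(p,l+"_weight",n)["region"].astype(float)
    print(l,fit([(p,A)],[.61,-.055 if l=="steel" else .053,.02,np.radians(15 if l=="steel" else -11)]),fit([(p,A)],[.61,-.055 if l=="steel" else .053,.02,np.radians(15 if l=="steel" else -11)],.02))
E
```

```text
cam in tool [ 0.06857498  0.00066376 -0.14921886] axes [[ 0.   -0.97 -0.24]
 [ 1.    0.    0.  ]
 [-0.   -0.24  0.97]]
steel (array([605.59525538, -52.05058377,  14.34683304,  16.39863378]), np.float64(0.03799690568659026)) (array([602.94972381, -52.49432655,  14.67606216]), np.float64(0.049889488806794856))
brass (array([626.77246831,  61.34627351, -12.85517152,  11.86426146]), np.float64(0.3049766891967253)) (array([619.97699783,  56.48266935, -12.50594972]), np.float64(0.345274264427045))
```

```bash
python3 - <<'E'
from h import *
T,r=target([.604,-.0535,.0195],np.radians(14.5));go(T+[-.0,0,.05],r)
E
```

```text
shift [ 61.8   0.8 -70.2] turn [ 0.44 -0.16 -0.52] rows>= 3.0
```

```bash
python3 -m crank '[[0.85,15.4,0.2,-17.5,0.1,0,-0.1],[0.85,15.4,0.2,-17.5,0.1,0,-0.1],[0.85,15.4,0.2,-17.5,0.1,0,-0.1],[0.85,15.4,0.2,-17.5,0.1,0,-0.2],[0.85,0,0,0,0,0,0],[0.85,0,0,0,0,0,0]]'
cat >> h.py <<'E'
def look(l,n,guess,name=None,others=()):
    p=snapshot("wrist");s=state()
    if name:cv2.imwrite(f"pics/{name}.png",p["img"][:,:,::-1])
    ds=[d for k in(l+"_weight",l+"_weight_mouth") for d in trace(p,k)]
    g=proj(p,[guess[0],guess[1],guess[2]+.02])[0]
    print([(round(d["confidence"],2),np.round(d["xy"]).tolist(),int(d["region"].sum())) for d in ds],"expected",g)
    d=min(ds,key=lambda d:np.hypot(*(np.array(d["xy"])-g)))
    return p,d["region"].astype(float)
E
python3 - <<'E'
from h import *
p,m=look("steel",None,[.604,-.0535,.0195],"w2")
print(fit([(p,m)],[.604,-.0535,.02,.25]),fit([(p,m)],[.604,-.0535,.02,.25],.02))
T,r=target([.604,-.0535,.0195],np.radians(14.5));go(T+[-.0,0,.05],r)
E
```

```text
clock: 4.33
ee_pos: [0.5873, -0.0574, 0.0975]
orientation: [-0.122, 0.963, 0.031, 0.237]
ft_force: [-0.0, 0.3, -0.4]
gripper_width: 0.0781
grasp_force: 0.0
[(0.91, [353.0, 29.0], 4627), (0.73, [324.0, 189.0], 5169), (0.73, [23.0, 248.0], 1206), (0.84, [320.0, 186.0], 5058), (0.75, [348.0, 28.0], 4669), (0.71, [19.0, 248.0], 1210)] expected [320.27939347 202.42421382]
(array([604.3661414 , -52.54256119,  14.44908651,  18.01863879]), np.float64(0.038572333557141174)) (array([603.00645583, -52.83844189,  14.36930724]), np.float64(0.04543223364021561))
shift [-0.   0.7 -1.3] turn [ 0.07 -0.08  0.03] rows>= 1.0
```

View pics/w2.png

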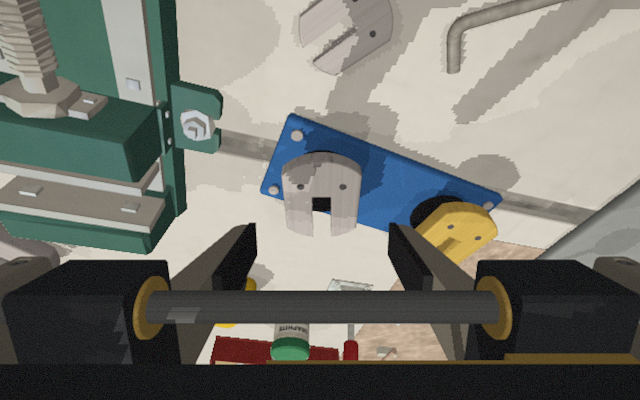

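The weight (column 322) is centred between the fingers (252 and 393). I'll descend onto it next.

```bash
python3 - <<'E'
from h import *
T,r=target([.6035,-.0527,.0195],np.radians(14.4));go(T,r)
E
python3 -m crank '[[0.85,0,0.8,-13,0,0,0],[0.85,0,0,-13,0,0,0],[0.85,0,0,-13,0,0,0],[0.85,0,0,-11.5,0,0,0],[0.85,0,0,0,0,0,0],[0.85,0,0,0,0,0,0]]'
python3 - <<'E'
from h import *
T,r=target([.6035,-.0527,.0195],np.radians(14.4));go(T,r)
p=snapshot("wrist");cv2.imwrite("pics/w3.png",p["img"][:,:,::-1])
E
```

```text
shift [ -0.5   1.6 -51.3] turn [ 0.07 -0.08 -0.07] rows>= 2.0
clock: 4.98
ee_pos: [0.5877, -0.0574, 0.0484]
orientation: [-0.122, 0.963, 0.031, 0.238]
ft_force: [0.5, 0.6, 1.0]
gripper_width: 0.0776
grasp_force: 0.0
shift [-0.1  0.6  0.3] turn [ 0.01 -0.19 -0.05] rows>= 1.0
```

View pics/w3.png

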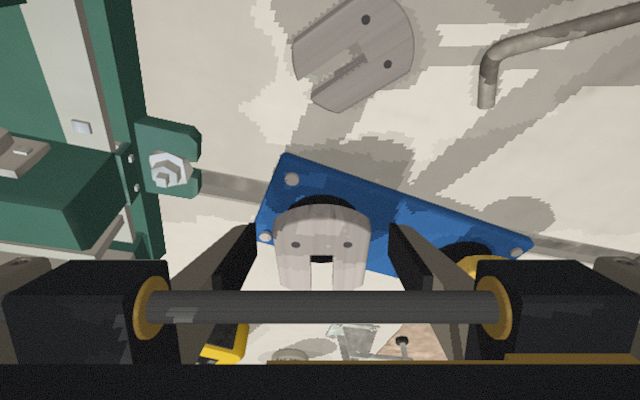

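Lined up at (322,245), with both fingers beside the flats. Now I close and lift.

```bash
python3 -m crank '[[0.4,0,0,0,0,0,0],[0.4,0,0,0,0,0,0],[0.4,0,0,0,0,0,0],[0.4,0,0,0,0,0,0],[0.4,0,0,0,0,0,0],[0.4,0,0,0,0,0,0]]' 45
python3 -m crank '[[0.3,0,0,3,0,0,0],[0.3,0,0,5,0,0,0],[0.3,0,0,10,0,0,0],[0.3,0,0,15,0,0,0],[0.3,0,0,17,0,0,0],[0.3,0,0,0,0,0,0],[0.3,0,0,0,0,0,0]]'
python3 - <<'E'
from h import *
s=state();T,r=target([.6035,-.0527,.0695],np.radians(14.4));go(T,r)
print(s["grasp_force"],s["joints"])
p,m=look("steel",None,[.6035,-.0527,.0695],"w4")
print(fit([(p,m)],[.6035,-.0527,.0695,.25]),fit([(p,m)],[.6035,-.0527,.0695,.25],.0695))
E
```

```text
clock: 5.53
ee_pos: [0.5882, -0.0575, 0.0486]
orientation: [-0.122, 0.963, 0.03, 0.239]
ft_force: [-2.1, -0.4, 3.2]
gripper_width: 0.0517
grasp_force: 45.0
clock: 6.12
ee_pos: [0.5886, -0.0577, 0.0994]
orientation: [-0.122, 0.963, 0.03, 0.239]
ft_force: [0.5, 0.1, -3.6]
gripper_width: 0.0514
grasp_force: 45.0
shift [-1.   0.9 -0.7] turn [ 0.09 -0.06 -0.08] rows>= 1.0
44.99839064665139 [-0.46421068  0.08513693  2.0495465   0.5027693   0.69006696 -2.62855296]
[(0.79, [24.0, 248.0], 1647), (0.69, [352.0, 26.0], 4412), (0.6, [321.0, 246.0], 6655), (0.33, [454.0, 232.0], 3986), (0.58, [322.0, 240.0], 6775), (0.55, [23.0, 244.0], 1631)] expected [322.66481302 256.35579573]
(array([606.09485634, -52.11221176,  14.53900561,  68.59347374]), np.float64(0.04028343719155582)) (array([605.28638331, -52.32707132,  14.38130577]), np.float64(0.04414548990144517))
```

View pics/w4.png

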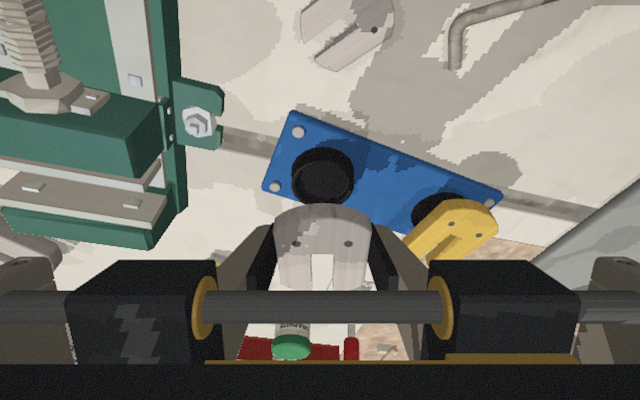

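Steel is held level, and the right cup at (322,175) is empty. I'll work out the carry to a point in front of the stem, heading 45°.

```bash
cat >> h.py <<'E'
def carry(stem,yaw,back,under,rel=.0166,dz=.0285):  # TCP so the held weight's centre is `back` short of stem
    r,h,z=tool(yaw);return np.r_[np.asarray(stem)-(back+rel)*h[:2],under+dz],r
E
python3 - <<'E'
from h import *
T,r=carry([.583,.2555],np.radians(45),.1,.112);print(T);go(T,r)
E
```

```text
[0.50055135 0.17305135 0.1405    ]
shift [-86.4 229.9  43.8] turn [ 0.05 -0.32 30.52] rows>= 6.0
```

```bash
python3 -m crank '[[0.3,-7,19,5,0,0,2.5],[0.3,-7,19,5,0,0,2.5],[0.3,-7,19,5,0,0,2.5],[0.3,-7,19,4,0,0,2.5],[0.3,-7,19,4,0,0,2.5],[0.3,-7,19,4,0,0,2.5],[0.3,-7,19,3,0,0,2.5]]'
python3 -m crank '[[0.3,-7,19,3,0,0,2.5],[0.3,-7,19,3,0,0,2.5],[0.3,-7,19,3,0,0,2.5],[0.3,-8,20,3,0,-0.3,2.7],[0.3,-8,20,2,0,0,2.7],[0.3,0,0,0,0,0,0],[0.3,0,0,0,0,0,0]]'
python3 - <<'E'
from h import *
s=state();print(s["joints"])
T,r=carry([.583,.2555],np.radians(45),.1,.112);go(T,r)
p=snapshot("wrist");cv2.imwrite("pics/w5.png",p["img"][:,:,::-1])
d=trace(p,"pan");print([(x["confidence"],x["xy"],x["region"].sum()) for x in d]);print("exp pan",proj(p,[.583,.2555,.088]),proj(p,[.583,.2555,.2]))
E
```

```text
clock: 6.85
ee_pos: [0.5378, 0.0767, 0.1271]
orientation: [-0.268, 0.933, 0.067, 0.23]
ft_force: [0.3, 0.9, -2.4]
gripper_width: 0.0513
grasp_force: 45.0
clock: 7.43
ee_pos: [0.5011, 0.1732, 0.141]
orientation: [-0.371, 0.897, 0.091, 0.224]
ft_force: [0.5, -0.3, -2.1]
gripper_width: 0.0515
grasp_force: 45.0
[-0.11553644 -0.13955923  2.17192307  0.50635392  0.85577042 -2.758339  ]
shift [-0.5 -0.1 -0.5] turn [0.1  0.05 0.08] rows>= 1.0
[(0.57, [323.1, 327.3], np.int64(681))]
exp pan [[321.52781595 284.80958793]] [[320.92893973 439.77388588]]
```

View pics/w5.png

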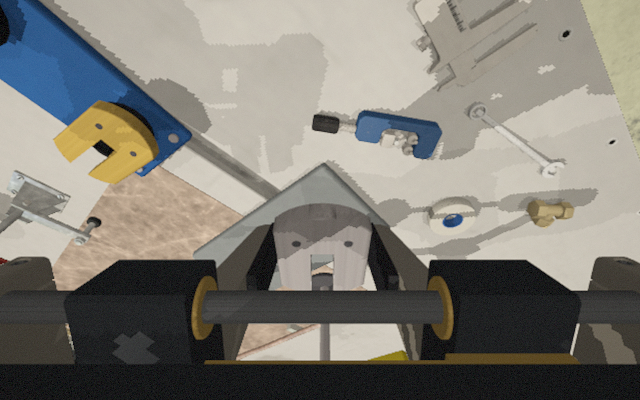

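The pan shows through the slot at (322,282), with the stem just below it at (323,330), directly ahead. I'll measure the stem numerically.

```bash
python3 - <<'E'
from h import *
w=snapshot("wrist");g=cv2.cvtColor(w["img"],cv2.COLOR_RGB2GRAY)
for r in(284,288,326,334,342,350): print(r,g[r,304:346].tolist())
t=snapshot("top");s=snapshot("scene")
V=[]
for p,n in((t,(207,199)),(s,(261,276))):
    d=best(p,"pan",n);print(d and (d["xy"],d["region"].sum()))
    if d: V.append((p,d["region"].astype(float)))
def disc(p,c):
    S=4;m=np.zeros((1600,2560),np.uint8);A=np.linspace(0,6.28,60)
    for h in(0,-.003,-.006):
        q=proj(p,np.c_[c[0]+.02*np.cos(A),c[1]+.02*np.sin(A),0*A+c[2]+h]);cv2.fillPoly(m,[np.round(q*S+1.5).astype(np.int32)],255)
    return cv2.resize(m,(640,400),interpolation=cv2.INTER_AREA)/255.
for vs in(V,V[:1],V[1:]):
    k=3 if len(vs)==2 else 2
    f=lambda v:sum(np.abs(disc(p,[v[0]/1e3,v[1]/1e3,v[2]/1e3 if k==3 else .088])-m).sum()/m.sum() for p,m in vs)
    v0=np.array([583,255,88.][:k]);r=minimize(f,v0,method="Nelder-Mead",options=dict(initial_simplex=np.vstack([v0]+[v0+4*np.eye(k)[i] for i in range(k)])));print(r.x,r.fun)
def redblob(p,c):# yellow barrel centroid
    hsv=cv2.cvtColor(p["img"],cv2.COLOR_RGB2HSV);m=cv2.inRange(hsv,(20,120,80),(35,255,255));n,_,st,ce=cv2.connectedComponentsWithStats(m)
    return [(ce[i].round(1).tolist(),int(st[i,4])) for i in range(1,n) if st[i,4]>40 and np.hypot(*(ce[i]-c))<60]
print(redblob(t,(175,192)),redblob(s,(250,215)))
E
```

```text
284 [175, 172, 170, 172, 174, 171, 187, 161, 84, 89, 93, 93, 90, 93, 90, 91, 93, 95, 94, 91, 94, 93, 90, 92, 93, 94, 95, 90, 80, 148, 178, 172, 171, 170, 166, 166, 168, 170, 168, 167, 171, 171]
288 [177, 175, 174, 174, 172, 173, 180, 149, 79, 84, 82, 85, 82, 81, 81, 83, 80, 95, 126, 132, 123, 111, 109, 109, 110, 104, 89, 64, 81, 156, 186, 186, 181, 179, 177, 178, 178, 178, 172, 165, 170, 175]
326 [162, 170, 155, 138, 129, 127, 136, 132, 155, 170, 177, 182, 181, 185, 188, 190, 194, 176, 139, 127, 122, 113, 109, 109, 110, 103, 94, 163, 198, 191, 191, 189, 191, 193, 190, 190, 190, 191, 189, 191, 196, 199]
334 [199, 207, 205, 205, 204, 205, 205, 203, 206, 204, 204, 203, 204, 202, 202, 202, 205, 185, 138, 128, 122, 114, 106, 110, 108, 106, 95, 142, 184, 194, 191, 192, 191, 193, 195, 194, 192, 191, 194, 194, 195, 196]
342 [204, 205, 206, 204, 205, 205, 204, 203, 202, 204, 205, 204, 205, 204, 204, 204, 206, 187, 141, 127, 123, 114, 109, 108, 109, 104, 99, 151, 193, 204, 203, 201, 202, 202, 202, 203, 204, 203, 202, 203, 204, 203]
350 [201, 202, 204, 203, 203, 203, 204, 203, 204, 201, 202, 203, 202, 204, 203, 203, 205, 184, 141, 127, 120, 114, 107, 108, 107, 106, 100, 131, 188, 208, 201, 203, 202, 204, 205, 205, 202, 205, 204, 204, 204, 199]
([205.2, 200.9], np.int64(261))
([260.8, 279.3], np.int64(355))
[582.05439189 256.31022585  89.82403614] 0.600979725547334
[582.9389267 256.8487587] 0.151183231913455
[582.46035385 253.11766815] 0.4190665561999447
[([175.1, 191.8], 266)] [([248.4, 217.0], 407)]
```

```bash
cat >> h.py <<'E'
def lateral(p,u,depth): return (u-p["cx"])/p["fx"]*depth*1e3
E
python3 - <<'E'
from h import *
p,m=look("steel",None,[.5123,.1847,.112])
s=state();r,h,z=tool(np.radians(45))
print("cx",p["cx"],p["cy"])
f,e=fit([(p,m)],[.5123,.1847,.112,np.radians(45)],.1125);print(f,e)
lat=np.array([-h[1],h[0]])
print("weight lat rel tcp",(f[:2]-s["ee_pos"][:2]*1e3)@lat)
# stem: lateral such that projected column = 326.3 at z .15, and row-independent
for z in(.12,.15,.18):
  q=least_squares(lambda a:proj(p,[*(np.array([.583,.2555])+a[0]*lat),z])[0][0]-326.3,[0]).x[0]
  X=np.array([.583,.2555])+q*lat;print(z,q*1e3,X,"stem lat rel tcp",(X*1e3-s["ee_pos"][:2]*1e3)@lat,proj(p,[*X,z]))
E
```

```text
[(0.77, [322.0, 245.0], 6850), (0.67, [321.0, 241.0], 6666)] expected [323.53843213 256.18539789]
cx 322.00648271487285 196.85550111158
[513.5893854  184.98853397  44.47620064] 0.04012709317303564
weight lat rel tcp 0.7852913248621961
0.12 2.3036742461059525 [0.58137106 0.25712894] stem lat rel tcp 3.8673850832063397 [[326.3       317.5503525]]
0.15 2.0873282085393825 [0.58152404 0.25697596] stem lat rel tcp 3.6510390456397523 [[326.3        355.46660114]]
0.18 1.8709821709732997 [0.58167702 0.25682298] stem lat rel tcp 3.434693008073686 [[326.3       401.3656387]]
```

```bash
python3 -m crank '[[0.3,8.1,8.9,0,0,0,0],[0.3,8.1,8.9,0,0,0,0],[0.3,8.1,8.9,0,0,0,0],[0.3,8.1,8.9,0,0,0,0],[0.3,8,8.9,0,0,0,0],[0.3,0,0,0,0,0,0],[0.3,0,0,0,0,0,0]]'
python3 - <<'E'
from h import *
w=snapshot("wrist");g=cv2.cvtColor(w["img"],cv2.COLOR_RGB2GRAY)
for r in(262,270,278,284,326,334,342): print(r,g[r,304:346].tolist())
s=state();print(s["ft_force"],s["joints"])
for z in(.12,.15): print(proj(w,[.58145,.25705,z]))
print(proj(w,[.5123+.0403,.1847+.0445,.134]))
cv2.imwrite("pics/w6.png",w["img"][:,:,::-1])
E
```

```text
clock: 8.52
ee_pos: [0.5422, 0.2173, 0.1419]
orientation: [-0.371, 0.897, 0.091, 0.224]
ft_force: [-0.7, 0.7, -3.5]
gripper_width: 0.0515
grasp_force: 45.0
262 [173, 171, 170, 172, 173, 177, 144, 126, 161, 161, 159, 157, 156, 140, 124, 118, 110, 101, 101, 103, 105, 101, 95, 144, 173, 169, 169, 172, 174, 158, 155, 174, 171, 173, 171, 170, 168, 169, 171, 169, 168, 166]
270 [172, 173, 171, 172, 172, 175, 143, 144, 177, 173, 174, 177, 171, 140, 123, 115, 111, 103, 102, 107, 102, 109, 95, 143, 176, 172, 160, 156, 153, 152, 164, 173, 174, 173, 167, 165, 169, 167, 171, 167, 167, 169]
278 [174, 175, 173, 170, 172, 173, 164, 148, 167, 174, 170, 169, 153, 126, 120, 117, 109, 103, 102, 103, 101, 103, 96, 139, 165, 171, 177, 181, 166, 166, 180, 172, 172, 170, 169, 167, 168, 168, 169, 167, 168, 171]
284 [175, 172, 171, 170, 172, 172, 184, 182, 169, 172, 175, 178, 162, 131, 128, 127, 117, 114, 110, 108, 106, 110, 99, 146, 171, 168, 164, 164, 150, 160, 177, 173, 173, 167, 167, 168, 167, 167, 168, 166, 170, 171]
326 [205, 207, 203, 207, 207, 206, 205, 204, 205, 206, 207, 180, 129, 130, 127, 119, 112, 109, 107, 113, 109, 105, 103, 91, 174, 210, 203, 203, 203, 201, 204, 203, 204, 204, 204, 205, 203, 204, 206, 206, 205, 204]
334 [203, 206, 205, 205, 205, 205, 205, 203, 205, 204, 209, 183, 126, 129, 126, 121, 113, 109, 106, 106, 113, 104, 104, 93, 175, 208, 205, 205, 205, 205, 205, 205, 202, 203, 202, 203, 203, 204, 203, 205, 205, 205]
342 [203, 203, 202, 202, 203, 203, 202, 203, 203, 204, 197, 167, 125, 130, 125, 117, 113, 111, 106, 108, 109, 110, 102, 89, 151, 195, 205, 202, 203, 202, 204, 203, 203, 203, 204, 205, 205, 205, 204, 206, 204, 205]
[ 0.27617008 -0.14465278 -3.0690248 ] [-4.13320007e-03 -1.09458147e-03  2.04045060e+00  4.79122231e-01
  8.01451079e-01 -2.64380954e+00]
[[321.40776262 276.78847846]]
[[321.19160417 317.9757743 ]]
[[322.37078431 258.64428532]]
```

View pics/w6.png

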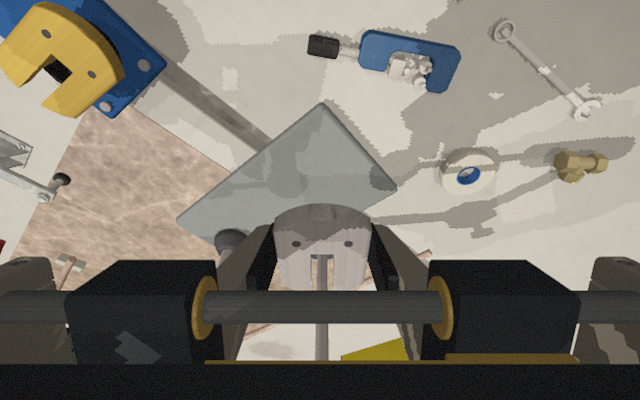

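Stem (columns 316–327 at row 270) is centred in the slot (311–333). I'll slide in, then check the force and the fit.

```bash
python3 -m crank '[[0.3,5,5,0,0,0,0],[0.3,5,5,0,0,0,0],[0.3,5,5,-2,0,0,0],[0.3,5,5,-2,0,0,0],[0.3,4,4,-2,0,0,0],[0.3,2.5,2.5,0,0,0,0],[0.3,0,0,0,0,0,0],[0.3,0,0,0,0,0,0]]'
python3 - <<'E'
from h import *
w=snapshot("wrist");g=cv2.cvtColor(w["img"],cv2.COLOR_RGB2GRAY)
for c in(318,322,326): print(c,g[225:290,c].tolist())
for r in(262,284,334): print(r,g[r,304:346].tolist())
s=state();print(s["ft_force"],s["ee_pos"])
W=s["ee_pos"]+np.r_[.0168*.707,.0168*.707,-.0285];print(W)
q=np.array([.707,.707,0])
print("slot end top",proj(w,W-.007*q+[0,0,.022]),"stem back at flange top",proj(w,np.array([.58145,.25705,W[2]+.022])-.004*q))
p,m=look("steel",None,W);print(fit([(p,m)],[*W,np.radians(44.5)],W[2]))
E
```

```text
clock: 9.23
ee_pos: [0.5688, 0.2438, 0.1359]
orientation: [-0.371, 0.897, 0.091, 0.224]
ft_force: [1.2, -0.5, -3.4]
gripper_width: 0.0511
grasp_force: 45.0
318 [101, 99, 98, 102, 104, 101, 103, 101, 101, 101, 102, 102, 101, 100, 101, 101, 107, 138, 167, 171, 170, 170, 171, 173, 169, 172, 172, 174, 174, 143, 120, 120, 122, 121, 119, 121, 118, 120, 121, 121, 117, 118, 120, 118, 120, 120, 120, 120, 119, 117, 120, 117, 121, 120, 119, 118, 120, 117, 121, 120, 120, 119, 120, 118, 124]
322 [100, 101, 105, 104, 102, 104, 102, 110, 104, 103, 101, 102, 105, 103, 128, 151, 154, 169, 177, 174, 173, 174, 175, 176, 173, 172, 173, 176, 177, 136, 100, 106, 100, 103, 104, 106, 104, 105, 103, 104, 107, 102, 106, 105, 105, 103, 108, 101, 104, 94, 106, 108, 102, 105, 103, 104, 104, 103, 102, 103, 102, 103, 103, 102, 103]
326 [101, 103, 100, 101, 99, 99, 103, 103, 102, 99, 100, 94, 144, 156, 158, 154, 161, 169, 173, 173, 172, 173, 170, 173, 173, 175, 173, 174, 176, 138, 103, 104, 104, 108, 103, 102, 103, 104, 102, 103, 104, 104, 103, 103, 100, 102, 106, 100, 107, 103, 106, 103, 106, 104, 105, 105, 104, 1
[... 380 characters left out ...]
5, 139, 149, 131, 127, 166, 180, 174, 175, 172, 170, 172, 169, 170, 171, 170, 173, 173]
334 [207, 206, 206, 207, 208, 208, 207, 207, 207, 183, 128, 131, 124, 116, 116, 112, 104, 99, 101, 102, 106, 107, 104, 103, 93, 134, 190, 211, 210, 208, 207, 207, 207, 207, 206, 206, 204, 205, 205, 205, 207, 207]
[-1.73267578e-01 -1.22748115e-04 -2.40615978e+00] [0.56871825 0.24370999 0.13596968]
[0.58059585 0.25558759 0.10746968]
slot end top [[320.38416671 254.31615509]] stem back at flange top [[321.17186022 259.28085421]]
[(0.59, [324.0, 242.0], 6781), (0.91, [323.0, 238.0], 6622)] expected [320.56377662 258.96910683]
(array([579.43457659, 255.90717154,  45.00474054]), np.float64(0.04857632774389803))
```

```bash
for i in 1; do python3 -m crank '[[0.3,1.2,1.2,0,0,0,0],[0.3,0,0,0,0,0,0]]'; python3 -m crank '[[0.3,0.8,0.8,0,0,0,0],[0.3,0,0,0,0,0,0]]'; python3 -m crank '[[0.3,0.8,0.8,0,0,0,0],[0.3,0,0,0,0,0,0]]';python3 -m crank '[[0.3,0.7,0.7,0,0,0,0],[0.3,0,0,0,0,0,0]]'; done | grep -E "ee_pos|ft"
```

```text
ee_pos: [0.5702, 0.2449, 0.1363]
ft_force: [0.1, -0.5, -3.3]
ee_pos: [0.571, 0.2457, 0.1362]
ft_force: [-0.5, 0.1, -1.8]
ee_pos: [0.5718, 0.2465, 0.1362]
ft_force: [0.6, 0.0, -2.6]
ee_pos: [0.5724, 0.2473, 0.1361]
ft_force: [0.2, 0.4, -3.2]
```

```bash
(python3 -m crank '[[0.3,0.7,0.7,0,0,0,0],[0.3,0,0,0,0,0,0]]'; python3 -m crank '[[0.3,0.7,0.7,0,0,0,0],[0.3,0,0,0,0,0,0]]') | grep -E "ee_pos|ft"
```

```text
ee_pos: [0.5731, 0.2479, 0.1361]
ft_force: [0.5, -0.0, -3.0]
ee_pos: [0.5736, 0.2484, 0.1359]
ft_force: [-2.1, -1.1, -2.1]
```

Contact with the slot's end is felt. I'll back off 3 mm so the stem is centred, then lower.

```bash
(python3 -m crank '[[0.3,-2.2,-2.2,0,0,0,0],[0.3,0,0,-4,0,0,0],[0.3,0,0,-4,0,0,0],[0.3,0,0,-4,0,0,0],[0.3,0,0,-2,0,0,0],[0.3,0,0,0,0,0,0]]'; python3 -m crank '[[0.3,0,0,-1.5,0,0,0],[0.3,0,0,0,0,0,0]]';python3 -m crank '[[0.3,0,0,-1.5,0,0,0],[0.3,0,0,0,0,0,0]]';python3 -m crank '[[0.3,0,0,-1.5,0,0,0],[0.3,0,0,0,0,0,0]]';python3 -m crank '[[0.3,0,0,-1.5,0,0,0],[0.3,0,0,0,0,0,0]]') | grep -E "ee_pos|ft"
```

```text
ee_pos: [0.5709, 0.2463, 0.121]
ft_force: [-0.1, -0.3, -3.8]
ee_pos: [0.5715, 0.2464, 0.1204]
ft_force: [-0.1, -0.5, -3.0]
ee_pos: [0.5715, 0.2464, 0.119]
ft_force: [0.7, -0.1, -3.6]
ee_pos: [0.5718, 0.2464, 0.1178]
ft_force: [0.0, -1.2, -0.9]
ee_pos: [0.5719, 0.2465, 0.1164]
ft_force: [0.6, 0.7, -0.7]
```

```bash
python3 -m crank '[[0.3,-0.6,-0.6,-1,0,0,0],[0.3,0,0,-1,0,0,0],[0.3,0,0,0,0,0,0]]' | grep -E "ee_pos|ft"
python3 -m crank '[[0.6,0,0,0,0,0,0],[0.62,0,0,0,0,0,0],[0.7,0,0,0,0,0,0],[0.85,0,0,0,0,0,0],[0.85,0,0,0,0,0,0],[0.85,0,0,0,0,0,0]]'
python3 - <<'E'
from h import *
s=state();W=s["ee_pos"]+np.r_[.0168*.707,.0168*.707,-.0285]
p,m=look("steel",None,W,"w7");print(W,fit([(p,m)],[*W,np.radians(45)],W[2]),fit([(p,m)],[*W,np.radians(45)]))
E
```

```text
ee_pos: [0.5717, 0.246, 0.1148]
ft_force: [1.3, 1.7, 1.2]
clock: 12.35
ee_pos: [0.5709, 0.2457, 0.114]
orientation: [-0.371, 0.897, 0.091, 0.224]
ft_force: [-0.1, -1.1, -1.0]
gripper_width: 0.0778
grasp_force: 0.0
[(0.66, [323.0, 247.0], 6639), (0.66, [321.0, 244.0], 6517)] expected [320.572282   258.92622873]
[0.58274207 0.25757602 0.08548888] (array([584.13921226, 259.80707729,  44.97959905]), np.float64(0.06290044862650587)) (array([583.72608645, 259.43853527,  45.02868245,  86.10828821]), np.float64(0.061850798460670604))
```

View pics/w7.png

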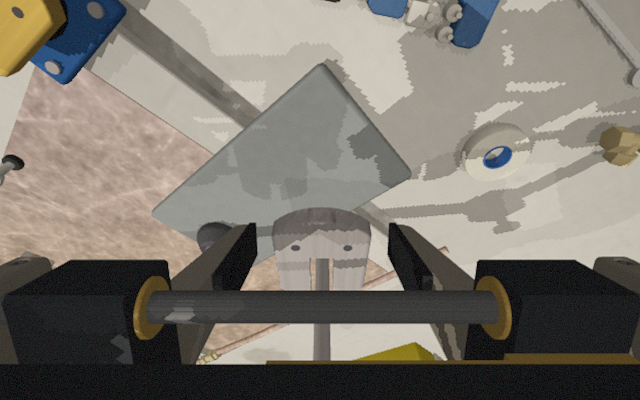

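Steel is released and appears to sit flat on the pan, with the stem in its slot (322,280). I'll retract along the tool axis and check its pose.

```bash
python3 -m crank '[[0.85,-3,-3,8,0,0,0],[0.85,-6,-6,16,0,0,0],[0.85,-8,-8,20,0,0,0],[0.85,-10,-10,20,0,0,0],[0.85,-14,-14,10,0,0,0],[0.85,-14,-14,10,0,0,0],[0.85,0,0,0,0,0,0],[0.85,0,0,0,0,0,0]]'
python3 - <<'E'
from h import *
G=[.583,.258,.086]
w,m=look("steel",None,G);ob=[(w,m)]
cv2.imwrite("pics/w8.png",w["img"][:,:,::-1])
for n in("top","scene"):
    p=snapshot(n);g=proj(p,[G[0],G[1],.1])[0];d=best(p,"steel_weight",g)
    print(n,g,d["xy"],d["region"].sum())
    if np.hypot(*(d["xy"]-g))<12: ob.append((p,d["region"].astype(float)))
    cv2.imwrite(f"pics/{n}8.png",p["img"][:,:,::-1])
for o in(ob,ob[:1],ob[1:]):
    if o: print(len(o),fit(o,[*G,np.radians(45)],.086),fit(o,[*G,np.radians(45)]))
g=cv2.cvtColor(w["img"],cv2.COLOR_RGB2GRAY)
print("exp slot end",proj(w,[.583-.005,.258-.005,.108]))
cc=int(proj(w,[.583,.258,.108])[0][0])
for r in range(196,330,12): print(r,g[r,cc-22:cc+22].tolist())
E
```

```text
clock: 13.17
ee_pos: [0.5163, 0.1902, 0.1994]
orientation: [-0.37, 0.897, 0.09, 0.226]
ft_force: [0.3, 0.1, 0.2]
gripper_width: 0.0784
grasp_force: 0.0
[(0.6, [324.0, 230.0], 2601), (0.62, [322.0, 226.0], 2432), (0.44, [135.0, 79.0], 4161)] expected [322.66863266 235.33233856]
top [203.91977888 200.57270168] [210.2, 204.6] 574
scene [259.13197864 275.85796254] [260.2, 271.9] 666
3 (array([582.6102754 , 256.02119786,  46.23543827]), np.float64(0.6228935108234925)) (array([581.20248103, 256.21184875,  45.6296688 ,  89.04806076]), np.float64(0.5503793016444866))
1 (array([583.22501461, 259.54966462,  44.53462801]), np.float64(0.03860204597025277)) (array([582.48120215, 258.91543974,  44.33119525,  86.97721074]), np.float64(0.03713503855982993))
2 (array([582.28067212, 254.02934258,  45.4435411 ]), np.float64(0.37488490745305664)) (array([582.50798662, 254.41743831,  44.5026174 ,  86.03761537]), np.float64(0.37368762490713714))
exp slot end [[322.64902997 232.04549261]]
196 [134, 134, 133, 131, 131, 131, 135, 142, 141, 144, 148, 145, 148, 147, 146, 142, 146, 145, 144, 145, 148, 146, 145,
[... 1702 characters left out ...]
, 42, 40, 43, 38, 43, 41, 44, 44, 44, 49, 42, 48, 39, 38, 44, 40, 38, 41, 40, 45, 32, 37, 39, 45, 42, 40, 44, 46, 41]
304 [54, 55, 57, 52, 54, 54, 49, 60, 58, 59, 58, 62, 57, 56, 54, 56, 58, 62, 60, 55, 58, 60, 58, 53, 57, 53, 59, 55, 58, 59, 53, 60, 56, 53, 55, 60, 55, 58, 59, 57, 59, 50, 58, 59]
316 [53, 57, 63, 58, 59, 53, 56, 55, 61, 57, 60, 59, 54, 60, 56, 54, 60, 59, 55, 61, 56, 57, 60, 61, 54, 58, 58, 52, 62, 56, 55, 63, 61, 62, 59, 55, 60, 57, 54, 60, 55, 57, 60, 58]
328 [191, 192, 191, 189, 192, 191, 194, 191, 192, 193, 190, 191, 193, 193, 194, 190, 193, 189, 158, 118, 118, 110, 105, 102, 99, 98, 99, 89, 121, 176, 196, 192, 192, 191, 191, 192, 190, 191, 193, 195, 192, 193, 192, 194]
```

```bash
python3 - <<'E'
from h import *
T,r=target([.6195,.0535,.0195],np.radians(-11.5));print(T);go(T+[-.03,0,.08],r)
E
```

```text
[0.60342099 0.05677131 0.04864884]
shift [  57.6 -134.4  -68.9] turn [ 1.20e-01  3.00e-02 -5.64e+01] rows>= 8.0
```

```bash
python3 -m crank '[[0.85,0,-15,-3,0,0,-4],[0.85,3,-15,-6,0,0,-4],[0.85,4,-15,-6,0,0,-4],[0.85,5,-15,-6,0,0,-4],[0.85,5,-15,-6,0,0,-4],[0.85,5,-10,-6,0,0,-4],[0.85,5,-10,-6,0,0,-4],[0.85,5,-10,-6,0,0,-4]]' >/dev/null
python3 -m crank '[[0.85,5,-10,-6,0,0,-5],[0.85,5,-10,-6,0,0,-5],[0.85,5,-5,-6,0,0,-5],[0.85,5,-4.4,-6,0,0,-5],[0.85,5.6,0,0,0,0,-4.4],[0.85,0,0,0,0,0,0],[0.85,0,0,0,0,0,0]]'
python3 - <<'E'
from h import *
G=[.6195,.0535,.0195]
p,m=look("brass",None,G);f,e=fit([(p,m)],[*G,-.2],.0195);print(f,e,fit([(p,m)],[*G,-.2]))
s=state();print(s["joints"])
T,r=target([f[0]/1e3,f[1]/1e3,.0195],np.radians(f[2]));go(T,r)
E
```

```text
clock: 14.77
ee_pos: [0.5736, 0.0571, 0.1287]
orientation: [0.095, 0.966, -0.025, 0.24]
ft_force: [-0.4, 0.3, -0.7]
gripper_width: 0.078
grasp_force: 0.0
[(0.62, [335.0, 190.0], 3595), (0.97, [329.0, 192.0], 3509)] expected [328.30886582 201.6398692 ]
[620.37566406  55.49211574 -12.41333738] 0.04538022675584911 (array([621.70261391,  55.34922244, -12.31981486,  17.41009235]), np.float64(0.035293000072642335))
[-0.08065159 -0.01641936  2.08471291 -0.10544178  0.58980895 -1.37914805]
shift [ 31.    2.7 -80.5] turn [ 0.18 -0.   -0.96] rows>= 3.0
```

```bash
python3 -m crank '[[0.85,10,1,-15,0,0,-0.3],[0.85,10,1,-15,0,0,-0.3],[0.85,11,0.7,-15,0,0,-0.3],[0.85,0,0,0,0,0,0],[0.85,0,0,0,0,0,0]]' | grep ee
python3 - <<'E'
from h import *
G=[.6204,.0555,.0195]
p,m=look("brass",None,G);f,e=fit([(p,m)],[*G,-.215],.0195);print(f,e,fit([(p,m)],[*G,-.2]))
T,r=target([f[0]/1e3,f[1]/1e3,.0195],np.radians(f[2]));go(T,r)
E
```

```text
ee_pos: [0.6039, 0.0588, 0.0834]
[(0.69, [323.0, 203.0], 5498), (0.8, [320.0, 204.0], 5569), (0.43, [222.0, 177.0], 16874)] expected [322.1165227  216.40121803]
[620.37549007  55.48491586 -13.13226963] 0.031375365732574226 (array([621.36163433,  55.29127462, -13.0365332 ,  18.33001317]), np.float64(0.028307965312179814))
shift [ -0.4   0.3 -36.7] turn [ 0.18  0.09 -0.7 ] rows>= 1.0
```

```bash
python3 -m crank '[[0.85,0,0,-12,0,0,-0.6],[0.85,0,0,-12,0,0,0],[0.85,0,0.3,-11,0,0,0],[0.85,0,0,0,0,0,0],[0.85,0,0,0,0,0,0]]' | grep -E "ee|ft"
python3 -m crank '[[0.4,0,0,0,0,0,0],[0.4,0,0,0,0,0,0],[0.4,0,0,0,0,0,0],[0.4,0,0,0,0,0,0],[0.4,0,0,0,0,0,0],[0.4,0,0,0,0,0,0]]' 45 | grep -E "ee|ft|gr"
python3 -m crank '[[0.3,0,0,3,0,0,0],[0.3,0,0,5,0,0,0],[0.3,0,0,10,0,0,0],[0.3,0,0,15,0,0,0],[0.3,0,0,20,0,0,0],[0.3,0,0,20,0,0,0],[0.3,0,0,0,0,0,0],[0.3,0,0,0,0,0,0]]'
python3 - <<'E'
from h import *
s=state();r,h,z=tool(np.radians(-13));W=s["ee_pos"]+.0166*h-[0,0,.0285]
p,m=look("brass",None,W);f,e=fit([(p,m)],[*W,-.225],W[2]);print(W,f,e,fit([(p,m)],[*W,-.2]))
d=f[:2]-s["ee_pos"][:2]*1e3;print("rel along",d@h[:2],"lat",d@[-h[1],h[0]])
T,r=carry([.58145,.25705],np.radians(-62),.11,.140);print(T);go(T,r)
E
```

```text
ee_pos: [0.6041, 0.0594, 0.0489]
ft_force: [0.2, 0.7, -0.1]
ee_pos: [0.605, 0.0592, 0.0498]
ft_force: [-2.6, -0.5, 3.3]
gripper_width: 0.0515
grasp_force: 45.0
clock: 17.07
ee_pos: [0.6053, 0.0594, 0.1236]
orientation: [0.11, 0.964, -0.029, 0.242]
ft_force: [-0.1, -0.4, -2.9]
gripper_width: 0.0514
grasp_force: 45.0
[(0.91, [322.0, 239.0], 6669), (0.91, [322.0, 242.0], 6721)] expected [321.4617445  259.29728205]
[0.62148606 0.05569877 0.09512095] [619.95087935  56.58153243 -13.14237605] 0.05647443920284971 (array([622.27723576,  56.07713997, -13.11970234,  92.5653534 ]), np.float64(0.03673006176135087))
rel along 14.905591351250601 lat 0.5147928449126828
[0.5220149  0.36883117 0.1685    ]
shift [-81.1 309.4  48.4] turn [  0.06  -0.25 -48.96] rows>= 8.0
```

```bash
python3 - <<'E'
import cv2,numpy as np
t=cv2.imread("pics/top8.png")[:,0:320];s=cv2.imread("pics/scene8.png")[190:340,220:300]
cv2.imwrite("pics/m.png",np.hstack([cv2.resize(t,(480,600),interpolation=2),cv2.resize(s,(320,600),interpolation=2)]))
E
```

```text
(no output)
```

View pics/m.png

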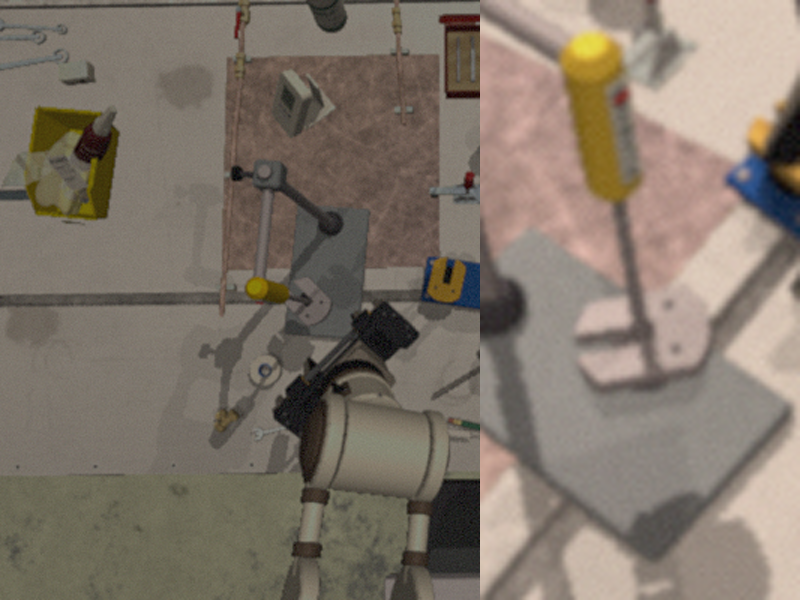

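The right-hand crop shows the steel flat on the pan with the stem in its slot (645,330). The area to the left of the stand is clear. I'll carry the brass round the robot side of the stem.

```bash
python3 -m crank '[[0.3,-31,12,8,0,0,0],[0.3,-31,12,8,0,0,0],[0.3,-31,12,8,0,0,0],[0.3,-31,12,8,0,0,0],[0.3,-31,12,8,0,0,0],[0.3,-30,12,6,0,0,0]]'
python3 -m crank '[[0.3,0,29,0,0,0,-6.4],[0.3,0,29,0,0,0,-6.4],[0.3,0,29,0,0,0,-6.4],[0.3,0,29,0,0,0,-6.4],[0.3,0,29,0,0,0,-6.4],[0.3,0,29,0,0,0,-6.4],[0.3,0,29,0,0,0,-6.4],[0.3,0,29,0,0,0,-6.4]]'
python3 -m crank '[[0.3,0,0,0,0,0,0],[0.3,0,0,0,0,0,0]]'
python3 - <<'E'
from h import *
print(state()["joints"],state()["grasp_force"])
T,r=carry([.58145,.25705],np.radians(-64),.11,.140,.0153,.0295);print(T);go(T,r)
E
```

```text
clock: 17.72
ee_pos: [0.4172, 0.1314, 0.1666]
orientation: [0.11, 0.964, -0.029, 0.239]
ft_force: [-0.1, 0.9, -1.7]
gripper_width: 0.0512
grasp_force: 45.0
clock: 18.38
ee_pos: [0.418, 0.3289, 0.1659]
orientation: [0.461, 0.856, -0.114, 0.207]
ft_force: [0.5, -0.3, -1.3]
gripper_width: 0.0513
grasp_force: 45.0
clock: 18.55
ee_pos: [0.4188, 0.3284, 0.1653]
orientation: [0.458, 0.857, -0.114, 0.206]
ft_force: [0.2, -0.7, -3.1]
gripper_width: 0.0515
grasp_force: 45.0
[ 0.69634368  0.22711772  1.73439364 -0.49524074  1.27969666  0.27495196] 44.996804664842784
[0.5265221  0.36966889 0.1695    ]
shift [107.7  41.3   4.2] turn [-0.41 -0.7  -7.72] rows>= 3.0
```

```bash
python3 -m crank '[[0.3,18,7,0.7,-0.1,-0.1,-1.3],[0.3,18,7,0.7,-0.1,-0.1,-1.3],[0.3,18,7,0.7,-0.1,-0.1,-1.3],[0.3,18,7,0.7,0,-0.1,-1.3],[0.3,18,7,0.7,0,-0.1,-1.3],[0.3,18,6.5,0.7,0,-0.1,-1.2],[0.3,0,0,0,0,0,0],[0.3,0,0,0,0,0,0]]'
cat > m.py <<'E'
from h import *
import sys
yaw=np.radians(float(sys.argv[1]));S=np.array([.58145,.25705])
s=state();r,h,z=tool(yaw);lat=np.array([-h[1],h[0]]);W=s["ee_pos"]+.0153*h-[0,0,.0295]
p,m=look("brass",None,W);f,e=fit([(p,m)],[*W,yaw],W[2]);d=f[:2]-s["ee_pos"][:2]*1e3
print("weight",f.round(1),round(e,3),"rel along",d@h[:2],"lat",d@lat)
g=cv2.cvtColor(p["img"],cv2.COLOR_RGB2GRAY);X=[]
for r in range(328,356,6):
    row=g[r,285:365].astype(int);X.append(r);print(r,row.tolist())
print("exp",proj(p,[*S,.15]),proj(p,[*S,.18]))
T,r=carry(S,yaw,.0,W[2],.0153,.0295);go(T,r)
E
python3 m.py -64
```

```text
clock: 19.22
ee_pos: [0.5273, 0.3675, 0.1715]
orientation: [0.516, 0.822, -0.127, 0.204]
ft_force: [-0.9, -0.4, -2.5]
gripper_width: 0.0515
grasp_force: 45.0
[(0.96, [323.0, 239.0], 6601), (0.96, [317.0, 240.0], 6549), (0.53, [174.0, 257.0], 38)] expected [322.67897997 256.72714677]
weight [533.9 353.  -64.2] 0.072 rel along 15.903217025519016 lat -0.40653030494760756
328 [194, 191, 194, 195, 197, 197, 197, 197, 199, 198, 198, 197, 199, 196, 198, 198, 197, 197, 199, 200, 201, 201, 199, 198, 199, 201, 203, 202, 202, 201, 201, 201, 204, 196, 151, 94, 103, 105, 102, 102, 99, 95, 81, 150, 194, 202, 201, 200, 202, 200, 199, 198, 199, 199, 200, 200, 200, 199, 199, 201, 199, 200, 201, 204, 176, 106, 108, 102, 104, 111, 113, 112, 176, 176, 98, 117, 155, 178, 184, 186]
334 [199, 198, 199, 202, 200, 200, 199, 200, 199, 198, 200, 201, 200, 200, 201, 199, 200, 198, 200, 199, 201, 199, 201, 202, 201, 202, 199, 199, 202, 200, 200, 200, 204, 182, 124, 99, 102, 104, 102, 106, 95, 94, 79, 148, 194, 205, 202, 201, 200, 201, 203, 201, 202, 198, 199, 199, 200, 199, 196, 200, 198, 200, 199, 202, 205, 175
[... 665 characters left out ...]
104, 102, 99, 95, 89, 86, 93, 91, 97, 96, 99, 99, 104, 100, 98, 95, 87, 89, 85, 87, 83, 81, 96, 105, 121, 132, 148, 179, 192, 191, 190, 195, 164, 125, 136, 126, 113, 111, 104, 171, 204, 198]
352 [201, 199, 199, 200, 199, 198, 198, 199, 201, 199, 199, 197, 197, 196, 196, 198, 200, 199, 198, 198, 196, 198, 198, 180, 161, 178, 187, 184, 156, 108, 84, 58, 24, 46, 83, 99, 102, 103, 104, 100, 100, 97, 90, 85, 99, 111, 108, 108, 113, 114, 113, 109, 110, 105, 104, 98, 100, 99, 98, 96, 99, 94, 92, 90, 91, 93, 86, 102, 159, 193, 164, 105, 125, 119, 122, 112, 108, 175, 203, 199]
exp [[323.01157723 322.85706615]] [[323.21098398 360.54365867]]
shift [ 48.6 -97.2  -0.3] turn [-0.16  0.02  0.13] rows>= 3.0
```

The stem (323.3) is where I expected it (323.0). I'll slide in 70 mm while lowering, then look again.

```bash
python3 -m crank '[[0.3,5.2,-10.4,-3,0,0,0],[0.3,5.2,-10.4,-3,0,0,0],[0.3,5.2,-10.4,-3,0,0,0],[0.3,5.2,-10.4,-3,0,0,0],[0.3,5.2,-10.4,-3,0,0,0],[0.3,5.2,-10.4,-3,0,0,0],[0.3,0,0,0,0,0,0],[0.3,0,0,0,0,0,0]]' | grep -E "ee|ft"
sed -i 's/range(328,356,6)/(262,274,334)/' m.py; python3 m.py -64
```

```text
ee_pos: [0.5586, 0.3055, 0.1538]
ft_force: [-1.1, -0.1, -3.1]
[(0.7, [321.0, 240.0], 6751), (0.2, [360.0, 178.0], 17948), (0.77, [322.0, 240.0], 6638)] expected [322.69068819 256.73886502]
weight [565.5 291.1 -64.8] 0.058 rel along 15.923757764343158 lat -0.07936991688924896
262 [143, 115, 111, 115, 114, 113, 117, 117, 114, 115, 114, 113, 116, 116, 118, 113, 145, 167, 164, 165, 159, 155, 160, 163, 166, 135, 139, 169, 167, 168, 170, 157, 114, 93, 101, 99, 100, 100, 101, 100, 94, 88, 115, 157, 175, 173, 171, 163, 131, 136, 160, 162, 163, 161, 160, 161, 161, 160, 161, 164, 163, 162, 160, 164, 162, 163, 164, 165, 167, 165, 165, 164, 164, 160, 163, 163, 165, 159, 160, 159]
274 [179, 170, 158, 162, 161, 161, 160, 164, 166, 165, 157, 147, 150, 135, 113, 117, 122, 120, 125, 124, 124, 135, 127, 109, 148, 166, 133, 121, 123, 97, 87, 68, 81, 98, 95, 103, 100, 99, 102, 98, 93, 89, 108, 150, 170, 172, 181, 156, 141, 159, 161, 162, 159, 158, 161, 158, 161, 160, 161, 161, 159, 160, 158, 153, 154, 153, 153, 158, 155, 152, 152, 153, 149, 152, 152, 154, 150, 150, 145, 148]
334 [205, 208, 206, 207, 209, 207, 207, 209, 209, 209, 207, 206, 207, 206, 209, 202, 203, 207, 207, 206, 206, 207, 208, 206, 206, 204, 209, 193, 181, 181, 167, 123, 99, 106, 109, 110, 106, 110, 107, 106, 101, 102, 97, 84, 134, 159, 148, 154, 152, 147, 149, 147, 146, 143, 145, 156, 168, 186, 201, 200, 197, 198, 198, 197, 196, 195, 200, 200, 204, 206, 207, 209, 213, 176, 96, 121, 125, 124, 122, 123]
exp [[321.80591333 299.62334354]] [[321.95622961 347.02039041]]
shift [ 16.4 -36.2  -0.6] turn [-0.23  0.12  0.12] rows>= 1.0
```

The stem is centred in the brass slot (322 against 321.8). I'll slide home and feel for the slot end.

```bash
(python3 -m crank '[[0.3,3,-6.2,-2,0,0,0],[0.3,3,-6.2,-2,0,0,0],[0.3,3,-6.2,-2,0,0,0],[0.3,3,-6.2,-2,0,0,0],[0.3,3,-6.2,-2,0,0,0],[0.3,2,-4.5,0,0,0,0],[0.3,0,0,0,0,0,0],[0.3,0,0,0,0,0,0]]'
for i in 1; do python3 -m crank '[[0.3,0.5,-1,0,0,0,0],[0.3,0,0,0,0,0,0]]';python3 -m crank '[[0.3,0.5,-1,0,0,0,0],[0.3,0,0,0,0,0,0]]';python3 -m crank '[[0.3,0.4,-0.8,0,0,0,0],[0.3,0,0,0,0,0,0]]'; done) | grep -E "ee|ft"
```

```text
ee_pos: [0.5755, 0.2705, 0.1442]
ft_force: [0.6, 0.2, -2.9]
ee_pos: [0.576, 0.2701, 0.1443]
ft_force: [0.2, -0.1, -2.4]
ee_pos: [0.5764, 0.269, 0.1442]
ft_force: [-0.1, 0.3, -3.3]
ee_pos: [0.5768, 0.2681, 0.1442]
ft_force: [0.2, -0.6, -2.5]
```

```bash
(for i in 1; do python3 -m crank '[[0.3,0.3,-0.9,0,0,0,0],[0.3,0,0,0,0,0,0]]';python3 -m crank '[[0.3,0.3,-0.9,0,0,0,0],[0.3,0,0,0,0,0,0]]'; python3 -m crank '[[0.3,0.3,-0.9,0,0,0,0],[0.3,0,0,0,0,0,0]]'; done) | grep -E "ee|ft"
```

```text
ee_pos: [0.5769, 0.2678, 0.144]
ft_force: [-0.5, 3.4, -3.3]
ee_pos: [0.577, 0.2677, 0.1439]
ft_force: [-3.4, 5.2, -3.4]
ee_pos: [0.577, 0.2676, 0.1438]
ft_force: [-2.5, 9.4, -2.7]
```

```bash
python3 -m crank '[[0.3,-2,4.6,0,0,0,0],[0.3,0,0,0,0,0,0],[0.3,0,0,0,0,0,0]]' | grep -E "ee|ft"; python3 m.py -64
```

```text
ee_pos: [0.5758, 0.2698, 0.1442]
ft_force: [-0.2, -0.8, -3.4]
[(0.71, [324.0, 239.0], 6679), (0.59, [321.0, 241.0], 6697)] expected [322.64195462 256.74159892]
weight [582.5 255.4 -64.1] 0.05 rel along 15.84099599138879 lat -0.26148180036755536
262 [169, 166, 166, 165, 164, 169, 168, 171, 170, 167, 168, 166, 170, 171, 170, 172, 167, 169, 167, 166, 164, 165, 166, 168, 171, 148, 94, 75, 74, 62, 78, 91, 98, 103, 105, 103, 104, 104, 102, 99, 100, 96, 96, 87, 142, 172, 176, 185, 158, 140, 168, 166, 165, 166, 164, 166, 163, 165, 164, 163, 169, 164, 163, 167, 167, 169, 166, 169, 169, 172, 171, 169, 168, 167, 164, 166, 169, 166, 163, 162]
274 [166, 164, 166, 166, 163, 164, 163, 164, 168, 167, 169, 165, 167, 165, 168, 171, 170, 166, 168, 169, 164, 163, 164, 166, 166, 163, 155, 192, 215, 216, 182, 87, 99, 98, 102, 106, 106, 107, 104, 101, 102, 98, 95, 85, 134, 190, 208, 173, 143, 166, 166, 164, 163, 165, 163, 165, 166, 165, 166, 166, 163, 163, 164, 166, 163, 166, 169, 169, 168, 170, 166, 164, 162, 164, 165, 165, 163, 162, 148, 154]
334 [211, 211, 208, 210, 212, 210, 210, 212, 210, 211, 211, 209, 210, 211, 212, 213, 213, 213, 213, 215, 192, 159, 160, 161, 165, 162, 158, 155, 163, 140, 92, 94, 99, 99, 102, 102, 102, 102, 101, 103, 101, 102, 100, 91, 92, 89, 96, 107, 99, 106, 101, 103, 106, 100, 98, 98, 90, 92, 97, 109, 122, 138, 145, 149, 147, 147, 160, 189, 203, 202, 201, 201, 200, 204, 203, 205, 178, 124, 142, 141]
exp [[321.92412167 278.07070291]] [[322.14153664 333.22661994]]
shift [-1.1  1.2  0.1] turn [-0.16  0.09  0.16] rows>= 1.0
```

```bash
(python3 -m crank '[[0.3,-0.3,0.7,-2,0,0,0],[0.3,0,0,-2,0,0,0],[0.3,0,0,0,0,0,0]]'
python3 -m crank '[[0.3,0,0,-1.2,0,0,0],[0.3,0,0,0,0,0,0]]';python3 -m crank '[[0.3,0,0,-1.2,0,0,0],[0.3,0,0,0,0,0,0]]';python3 -m crank '[[0.3,0,0,-1.2,0,0,0],[0.3,0,0,0,0,0,0]]';python3 -m crank '[[0.3,0,0,-1.2,0,0,0],[0.3,0,0,0,0,0,0]]') | grep -E "ee|ft"
```

```text
ee_pos: [0.5751, 0.2704, 0.1394]
ft_force: [0.1, -1.3, -3.1]
ee_pos: [0.5754, 0.2706, 0.1387]
ft_force: [0.3, 0.7, -1.8]
ee_pos: [0.5755, 0.2707, 0.1378]
ft_force: [-0.1, -0.4, -1.8]
ee_pos: [0.5756, 0.2707, 0.1367]
ft_force: [-0.4, 0.1, -0.7]
ee_pos: [0.5755, 0.2707, 0.1355]
ft_force: [-0.3, -0.2, 0.5]
```

```bash
python3 -m crank '[[0.3,0,0,-0.8,0,0,0],[0.3,0,0,0,0,0,0],[0.6,0,0,0,0,0,0],[0.62,0,0,0,0,0,0],[0.7,0,0,0,0,0,0],[0.85,0,0,0,0,0,0],[0.85,0,0,0,0,0,0]]'
python3 m.py -64 | grep -E "weight|exp"
python3 -m crank '[[0.85,-1.5,3,8,0,0,0],[0.85,-3.5,7,16,0,0,0],[0.85,-5,10,20,0,0,0],[0.85,-6,12.5,20,0,0,0],[0.85,-8,17,10,0,0,0],[0.85,-8,17,10,0,0,0],[0.85,-8,17,0,0,0,0],[0.85,0,0,0,0,0,0]]'
python3 -m crank '[[0.85,0,0,0,0,0,0],[0.85,0,0,0,0,0,0]]' >/dev/null
python3 - <<'E'
from h import *
G=[.582,.256,.104]
w,m=look("brass",None,G);print("brass wrist",fit([(w,m)],[*G,np.radians(-64)],.104),fit([(w,m)],[*G,np.radians(-64)]))
ds=[(d["confidence"],d["xy"],d["region"].sum()) for d in trace(w,"steel_weight")];print(ds)
for n in("top","scene"):
    p=snapshot(n);cv2.imwrite(f"pics/{n}9.png",p["img"][:,:,::-1])
    for l in("brass_weight","steel_weight","hex_key"):
        print(n,l,[(round(d["confidence"],2),np.round(d["xy"]).tolist(),int(d["region"].sum())) for d in trace(p,l)])
    d=best(p,"brass_weight",proj(p,[.582,.256,.12])[0])
    if d: print(n,fit([(p,d["region"].astype(float))],[*G,np.radians(-64)],.104))
print(state()["ft_force"])
E
```

```text
clock: 23.75
ee_pos: [0.5755, 0.2708, 0.1346]
orientation: [0.516, 0.822, -0.127, 0.205]
ft_force: [0.0, 0.3, 0.9]
gripper_width: 0.075
grasp_force: 0.0
[(0.96, [323.0, 241.0], 6895), (0.6, [318.0, 243.0], 6800)] expected [322.62119726 256.7391145 ]
weight [582.7 256.  -63.9] 0.047 rel along 16.40409594001808 lat 0.029687315360673042
exp [[321.66547292 295.10942465]] [[321.89031559 355.59098348]]
clock: 24.57
ee_pos: [0.5344, 0.3575, 0.2202]
orientation: [0.515, 0.823, -0.125, 0.205]
ft_force: [0.8, -0.3, -0.6]
gripper_width: 0.0778
grasp_force: 0.0
[(0.66, [322.0, 235.0], 2339), (0.57, [320.0, 236.0], 2248)] expected [321.28246475 244.26015773]
brass wrist (array([583.35832661, 254.92493159, -64.27878153]), np.float64(0.0721757030214221)) (array([585.3863758 , 251.27317421, -64.08773016,  99.94940694]), np.float64(0.04869688088758635))
[(0.58, [283.6, 355.9], np.int64(233)), (0.56, [331.3, 218.0], np.int64(1051))]
top brass_weight [(0.84, [203.0, 201.0], 623), (0.63, [319.0, 190.0], 2434)]
top steel_weight [(0.8, [347.0, 237.0], 237), (0.76, [213.0, 213.0], 76), (0.71, [456.0, 127.0], 895)]
top hex_key [(0.74, [305.0, 247.0], 196)]
top (array([583.31929126, 255.40582996, -64.42072433]), np.float64(0.21362792307934406))
scene brass_weight [(0.73, [256.0, 264.0], 200)]
scene steel_weight [(0.58, [333.0, 136.0], 487)]
scene hex_key []
scene (array([600.65703128, 229.3985985 , -46.29650503]), np.float64(2.129843137254902))
[ 0.01438961  0.22061836 -0.73574288]
```

```bash
python3 - <<'E'
from h import *
def dark(n):
    g=cv2.imread(n,0)[228:272,284:334].astype(int);return g
a=dark("pics/top0.png");b=dark("pics/top8.png");c=dark("pics/top9.png")
for x in(a,b,c):
    m=x<np.median(x)-30;ys,xs=np.nonzero(m);print(m.sum(),xs.mean()+284,ys.mean()+228,np.median(x))
w=snapshot("wrist")
ds=trace(w,"steel_weight");G=[.5825,.2575,.082]
d=min(ds,key=lambda d:np.hypot(*(d["xy"]-proj(w,[G[0],G[1],.1])[0])));bm=trace(w,"brass_weight")[0]["region"]
S=d["region"]&~bm;ys,xs=np.nonzero(np.ones_like(S))
def sc(y,z):
    b=solid(w,[.583,.2555,z+.022,np.radians(-64)])>.5;s=(solid(w,[.583,.258,z,np.radians(y)])>.5)&~b&~bm
    s[285:]=0;k=S.copy();k[285:]=0;return (s&k).sum()/(s|k).sum()
r=sorted([(round(sc(y,z),3),y,z) for y in range(-180,180,10) for z in(.078,.082)],reverse=True)[:6];print(S.sum(),r)
E
```

```text
184 308.60869565217394 250.8913043478261 114.0
184 309.27173913043475 250.3913043478261 114.0
197 307.9187817258883 251.31472081218274 118.0
25 [(np.float64(0.003), 130, 0.078), (np.float64(0.002), 170, 0.078), (np.float64(0.002), 160, 0.078), (np.float64(0.002), 150, 0.078), (np.float64(0.002), 140, 0.078), (np.float64(0.002), 10, 0.078)]
```

```bash
python3 - <<'E'
from h import *
t=snapshot("top");g=np.array([213,213])
d=best(t,"steel_weight",g);b=best(t,"brass_weight",(203,201));print(d["xy"],d["region"].sum(),b["region"].sum())
S=d["region"]&~b["region"]
def sc(y):
    br=solid(t,[.583,.2555,.104,np.radians(-64)])>.5;s=(solid(t,[.583,.2575,.082,np.radians(y)])>.5)&~br
    return round((s&S).sum()/(s|S).sum(),3),int(s.sum())
print(sorted([(sc(y),y) for y in range(-180,180,10)],reverse=True)[:8])
hsv=cv2.cvtColor(t["img"],cv2.COLOR_RGB2HSV)
for r in range(188,222,2): print(r,' '.join("%3d/%3d"%(hsv[r,c,1],hsv[r,c,2]) for c in range(186,226,3)))
E
```

```text
[213.6, 209.2] 160 485
[((np.float64(0.786), 174), 40), ((np.float64(0.78), 180), 50), ((np.float64(0.75), 169), 30), ((np.float64(0.689), 171), 20), ((np.float64(0.688), 181), 60), ((np.float64(0.634), 175), 10), ((np.float64(0.592), 176), 70), ((np.float64(0.587), 170), -130)]
188  65/ 86  49/ 63  19/ 55  15/ 67  50/102 157/114 210/126 200/126 193/116 147/ 97  10/ 75  21/ 72  14/ 74   7/ 72
190 238/ 88 178/ 86   9/ 60 102/ 90 189/124 210/126 188/129 218/117 183/110 180/109  49/ 68  10/ 74  14/ 75  25/ 71
192 225/ 86 233/ 91 172/ 98 197/127 194/130 185/127 204/125 196/117 181/107  90/ 65   7/ 71  14/ 72  20/ 75  10/ 77
194 222/ 78 225/ 86 238/104 183/128 189/127 208/126 202/121 164/ 90  40/ 63  29/ 71  14/ 73   7/ 72  23/ 76  14/ 74
196 221/ 75 221/ 75 216/ 85 151/110 173/125 192/122 156/ 90  62/ 66  29/ 62  25/ 93  86/113  48/ 69  25/ 72  14/ 72
198 218/ 68 218/ 69 144/ 62   9/ 54  57/ 72  96/ 69  70/ 40  17/ 59  33/ 78 111/117 191/132 121/ 74  13/ 76  10/ 73
200 215/ 57 211/ 64 183/114 153/ 80  71/ 54  26/ 59  15/ 51 100/ 66 166/126 185/131 190/133  96/ 88   8/ 65  17/ 76
202 164/
[... 451 characters left out ...]
/ 72
210  29/125 117/111 201/ 90 181/ 79 150/ 92 186/133 184/133 201/108  97/ 66  25/ 82  14/ 75  16/ 64  11/ 71  21/ 74
212  38/127  35/110 219/ 78 190/106 172/111 188/129 154/ 88  38/ 60  34/ 75  37/ 83  33/ 69  17/ 77  17/ 73   7/ 71
214  39/119  35/116  57/ 58 179/111 209/106 115/ 73  16/ 62  29/ 62  40/ 76  36/ 78  12/ 66  20/ 77   3/ 75  18/ 71
216  36/113  38/ 95  15/ 50  41/ 56  44/ 52  33/ 46  21/ 60  34/ 68  18/ 57  25/ 72  14/ 71   7/ 70  14/ 73  14/ 71
218  32/112  24/ 64  29/ 53  29/ 52  10/ 51  16/ 49   0/ 48  18/ 70  24/ 74   7/ 72  15/ 68  17/ 76  17/ 74  10/ 77
220  39/ 97  13/ 59  18/ 56  26/ 50  19/ 55  25/ 52  27/ 48  18/ 58  16/ 78  13/ 76  10/ 74  10/ 74  17/ 74  13/ 76
```

Steel still points at about 45° and brass at −64°, which is roughly 108° apart. The hex key hasn't moved and the robot is clear, so I'm handing in.

```bash
python3 -c "
from plant import *
print(sign_off())"
```

```text
the job is handed in; nothing more can be done
None
```

Job handed in: steel is on the pan with brass on top, both slid home within about 1–2 mm of centre by measurement, slots about 108° apart, both released, hex key unmoved and robot clear, at about 25 s; no verdict was returned.

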